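Change the packs of two training drones at the charging bench

TASK

The packs in both drones are flat. Swap them: give each drone the charged pack of its own colour, and put both flat packs on charge, each in a charger, all seated fully down; one charger is free to begin with. Set the packs down, do not drop them, and leave the red bottle standing where it is.

Things in the scene. Friction and masses are not known exactly. Their poses are not given: they have to be found in the camera images.
- pack_yellow_flat: yellow battery pack with black end bands, box 72 (x) x 38 (y) x 30 mm high, 0.1-0.16 kg; the gauge on its top shows one red square and three dark ones: it is flat. Starts in the yellow drone's seat. Origin: centre of the underside; z up. Seats either way round. Grip from above across the 38 mm at mid-length, where the seats have no lips.
- pack_yellow_charged: yellow battery pack with black end bands, box 72 (x) x 38 (y) x 30 mm high, 0.1-0.16 kg; the gauge on its top shows four green squares: it is charged. Starts in one of the chargers. Origin: centre of the underside; z up. Seats either way round. Grip from above across the 38 mm at mid-length, where the seats have no lips.
- pack_violet_flat: violet battery pack with black end bands, box 72 (x) x 38 (y) x 30 mm high, 0.1-0.16 kg; the gauge on its top shows one red square and three dark ones: it is flat. Starts in the violet drone's seat. Origin: centre of the underside; z up. Seats either way round. Grip from above across the 38 mm at mid-length, where the seats have no lips.
- pack_violet_charged: violet battery pack with black end bands, box 72 (x) x 38 (y) x 30 mm high, 0.1-0.16 kg; the gauge on its top shows four green squares: it is charged. Starts in one of the chargers. Origin: centre of the underside; z up. Seats either way round. Grip from above across the 38 mm at mid-length, where the seats have no lips.
- drone_yellow: yellow quadcopter, 150 x 145 mm, fixed, black camera nose at -x. Origin: centre of underside, 3 mm above the bench; z up. Pack seat: flat floor 36 mm above the origin, centred on it, long side along x; lips 9 mm high at ends and corners (none within 20 mm of mid-length) lean outward: play 2.5 mm at the floor, 6 mm at the top. Motors, propellers: up to 40 mm high, over 55 mm aside at mid-length.
- drone_violet: violet quadcopter, 150 x 145 mm, fixed, black camera nose at -x. Origin: centre of underside, 3 mm above the bench; z up. Pack seat: flat floor 36 mm above the origin, centred on it, long side along x; lips 9 mm high at ends and corners (none within 20 mm of mid-length) lean outward: play 2.5 mm at the floor, 6 mm at the top. Motors, propellers: up to 40 mm high, over 55 mm aside at mid-length.
- charger_a: light grey charging cradle, black seat, 116 (x) x 66 x 18 mm, ridge 28 mm high at its +x end, fixed. Starts with the charged yellow pack. Origin: centre of underside, 3 mm above the bench; z up. Pack seat: flat floor 18 mm above the origin, centred on it, long side along x; lips 9 mm high at ends and corners (none within 20 mm of mid-length) lean outward: play 2.5 mm at the floor, 6 mm at the top.
- charger_b: light grey charging cradle, black seat, 116 (x) x 66 x 18 mm, ridge 28 mm high at its +x end, fixed. Starts with the charged violet pack. Origin: centre of underside, 3 mm above the bench; z up. Pack seat: flat floor 18 mm above the origin, centred on it, long side along x; lips 9 mm high at ends and corners (none within 20 mm of mid-length) lean outward: play 2.5 mm at the floor, 6 mm at the top.
- charger_c: light grey charging cradle, black seat, 116 (x) x 66 x 18 mm, ridge 28 mm high at its +x end, fixed. Starts empty. Origin: centre of underside, 3 mm above the bench; z up. Pack seat: flat floor 18 mm above the origin, centred on it, long side along x; lips 9 mm high at ends and corners (none within 20 mm of mid-length) lean outward: play 2.5 mm at the floor, 6 mm at the top.
- bottle: bystander: small red bottle with a white cap, 24 mm across, 67 mm high, standing loose on the mat amid the work. Origin: centre of its underside.
Things that resemble listed ones, but are neither listed nor needed, are in the scene too. Leave any pink look-alike of the pack_yellow_charged alone.

How it is judged:
By the outcome, as a careful person would: the job done as asked, in the order asked, and still so for the second after the job is handed in, with the robot touching nothing.
It also fails if it takes over 106 s, if anything falls off the work surface, if the arm or the gripper's body presses on something with over 40 N, if the wrist force passes 120 N, or if a joint passes its speed limit or range.

ROBOT

A 6-joint arm with a two-finger parallel gripper is mounted at the origin on the work surface. World frame = base frame: x ahead of the robot, y to its left, z up, the work surface at z = 0. Lengths are in m, angles in degrees, forces in N, time in s.
With the tool pointing down it reaches from about 0.4 to 0.825 m from the base axis. Payload 7 kg.
Tool frame: the origin (TCP) lies at the very end of the fingers, on their centre line; the grasp point (between the pads) lies 19 mm behind it (r.grip_depth is the distance from the TCP to the grasp point, in m); z points along the fingers, y is the line along which they close (so a half turn about z gives the same grasp; the last joint's range is limited). The gripper opens to 88 mm and grips with 3 to 60 N. Pads are 19 mm wide; open, the fingers measure 130 mm over their backs; the gripper's body (78 mm by 193 mm) begins 47 mm behind the grasp point.
Start: joints at [-55.915, 20.546, 0.682, 0, -70.136, -16.507], TCP at [0.204, -0.643, 0.227] pointing down, gripper open.
Joint ranges: [-176.03, 176.03], [-82.01, 121.73], [-58.28, 71.71], [-173.87, 95.51], [-174.79, -0.11], [-173.66, 173.66]. Speed limits (degrees/s): [136.94, 136.94, 172.46, 180, 180, 180].

INTERFACE

Orientations are given as [roll, pitch, yaw] about the fixed x, y, z axes, in that order (R = Rz(yaw) Ry(pitch) Rx(roll)).
In Python, from plant import r gives the robot as it stands.
- The arm moves only by the tool play_rows, never from a script. Its argument "rows" is a list that holds one entry, the list of rows, each a list of 5 numbers: the closure, from 0 (fully open) to 1 (shut), then the shift along the tool's x, y, z each as a share of 0.5 m, from -1 to 1, then the turn about the tool's z as a share of 1.5 rad, from -1 to 1. A call has exactly 8 rows; each row is the pose to reach, as a shift and turn from the pose commanded when the call began, along the tool's axes at that moment; what a row does not reach only later rows make up. A row lasts 1/12 s, in which the tool goes at most 41.7 mm and 7.16 degrees, less where a joint would pass 70% of its speed; a pose out of reach is approached as far as the arm can. A call with a number of a shift or a turn outside -1 to 1 is refused whole. A call with a gripper value outside its range is refused whole. The fingers move at their own pace and stop on an object; "squeeze" is the grip in N (left out, the last holds). Time passes only in rows, so rows that repeat a pose let the fingers close, or fill a call up. It gives the time, the measured TCP pose, the force, the opening and the grip force at its end, in the units of the state.
- r.get_state(): the state, without advancing time (a new reading comes with each control period).
- r.capture(name): name is "scene" or "top" or "wrist"; returns the picture (400x640x3 uint8, red, green, blue); there is no depth.
- r.camera_info(name): a dict with "fovy" (degrees; the focal length in pixels is half the picture's height over the tangent of half this angle, whatever the lens; pixels are square), "cx", "cy" (the principal point, pixels), "pose" (4x4, takes a point from camera to world coordinates). Camera axes: x right, y down, z forward; pixel columns grow to the right and rows downward; lengths in m; the calibration is good to about 2 mm. A picture is of the moment at which its call begins: read the wrist's pose just before it. camera_info takes no time and is no camera call; for the wrist camera it gives the pose at the moment of the call.
- r.close_job(): hands the job in; it is judged then, once.
The state is a dict: "time_s": time; "joints": joint angles; "qd": joint speeds; "joint_torque": joint torques, N m; "tcp_pos": TCP position; "eef_rot": TCP orientation; "contact_force": force on the tool from outside, world axes, zero at the start; "moment": the same for the moment, N m; "gripper_width": finger opening in m; "gripper_force": force on a finger pad.
Only numpy, scipy, OpenCV 4.12 (cv2) and the standard library are available. Lean on these libraries where they do the work, as an engineer would, in place of code of your own. Each camera call takes 0.05 s, during which the arm holds its last target. There are 200 camera calls.

## Working session

There is one attempt and no reset: what is moved stays moved. The work goes in short steps, Python scripts to look and compute and a tool call to move; the robot and the scene stay as the last step left them, time stands still between calls to the robot, and variables do not carry over. Pictures are saved under pics/ and viewed, at most 14 in all, crops included, and the job is handed in when it is done.

Besides the shell and the picture viewer there is one more tool, called as name(argument=value, ...) on one line, values as JSON. play_rows: Moves the arm, as the interface text tells. Its arguments: {"type":"object","properties":{"rows":{"type":"array","items":{"type":"array","items":{"type":"array","items":{"type":"number"}}}},"squeeze":{"type":"number"}},"required":["rows"]}

```bash
mkdir -p pics; ls; python3 - <<'E'
from plant import r
import cv2
for n in("scene","top"):
    i=r.camera_info(n);print(n,i)
    cv2.imwrite(f"pics/{n}0.png",r.capture(n)[:,:,::-1])
print(r.get_state(),r.grip_depth)
E
```

```text
pics
scene {'fovy': 47.653447233624874, 'cx': 322.9349762361705, 'cy': 200.76977093391187, 'pose': array([[-0.27581612,  0.5977578 , -0.75273573,  1.26026103],
       [ 0.96101053,  0.15551902, -0.22863201,  0.21815006],
       [-0.01960185, -0.78644736, -0.6173462 ,  0.63232189],
       [ 0.        ,  0.        ,  0.        ,  1.        ]])}
top {'fovy': 49.4401983111245, 'cx': 328.87210267938974, 'cy': 204.56589412197914, 'pose': array([[-0.01067381, -0.98456197,  0.1747106 ,  0.40812411],
       [-0.99987641,  0.00849208, -0.01323052,  0.00292202],
       [ 0.01154261, -0.17483023, -0.98453093,  1.04949816],
       [ 0.        ,  0.        ,  0.        ,  1.        ]])}
{'time_s': 0.1, 'joints': array([-5.59152802e+01,  2.05882281e+01,  6.40178741e-01, -1.97323738e-02,
       -7.01354962e+01, -1.65070074e+01]), 'qd': array([-0.03226073, -0.03535422,  0.11565714,  0.05437239,  0.06652054,
        0.10805739]), 'joint_torque': array([-3.30437193e-03, -5.84164846e+01,  2.93751007e+01,  7.01554030e+00,
        1.02297618e-02, -6.46623994e-05]), 'tcp_pos': array([ 0.2037088 , -0.6430755 ,  0.22570875]), 'eef_rot': array([ 1.79914626e+02, -5.95431746e-03, -1.62429002e+02]), 'contact_force': array([ 0.01997964, -1.58714794,  0.89214317]), 'moment': array([ 0.04453275,  0.01075535, -0.03336703]), 'gripper_force': 0.0, 'gripper_width': 0.08747765269220566} 0.0188
```

View pics/top0.png

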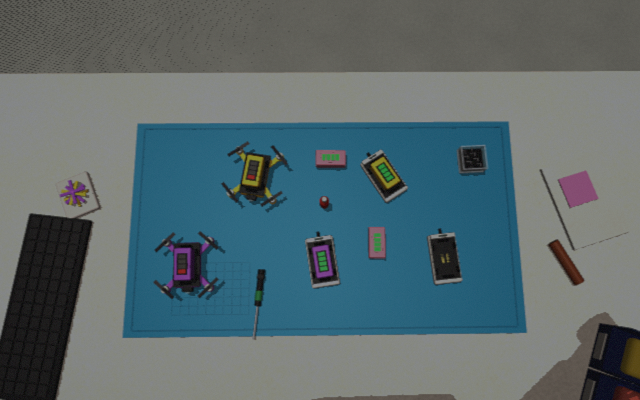

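View pics/scene0.png

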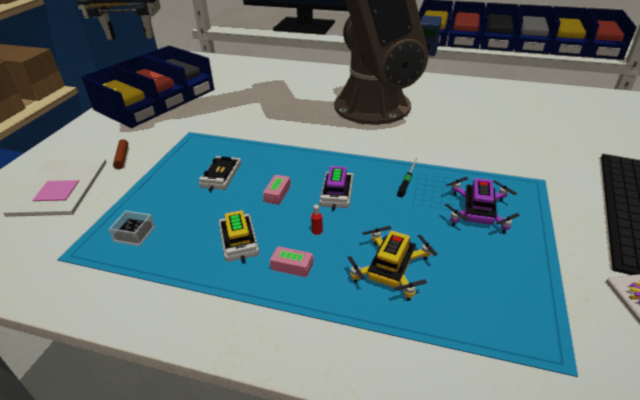

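```bash
cat > h.py <<'E'
import numpy as np,cv2
from plant import r
def cast(i,uv,z):
    f=200/np.tan(np.radians(i["fovy"]/2)); P=i["pose"]
    uv=np.atleast_2d(uv).astype(float)
    d=np.c_[(uv[:,0]-i["cx"])/f,(uv[:,1]-i["cy"])/f,np.ones(len(uv))]@P[:3,:3].T
    return (P[:3,3]+d*((z-P[2,3])/d[:,2])[:,None])[:,:2]
def proj(i,p):
    f=200/np.tan(np.radians(i["fovy"]/2)); P=i["pose"]
    q=(np.atleast_2d(p)-P[:3,3])@P[:3,:3]
    return q[:,:2]/q[:,2:]*f+[i["cx"],i["cy"]]
def shares(cur,tgt):
    """cur,tgt: x,y,z,yaw(deg); tool pointing down -> shares"""
    t=np.radians(cur[3]);d=np.subtract(tgt[:3],cur[:3])
    X=[np.cos(t),np.sin(t),0];Y=[np.sin(t),-np.cos(t),0]
    return np.round([d@X/.5,d@Y/.5,-d[2]/.5,-np.radians(tgt[3]-cur[3])/1.5],4)
def st():
    s=r.get_state();print("t %.2f"%s["time_s"],s["tcp_pos"].round(4),s["eef_rot"].round(2),"w %.4f F"%s["gripper_width"],s["contact_force"].round(1),"g %.1f"%s["gripper_force"]);return s
E
python3 - <<'E'
from h import *
i=r.camera_info("top")
for n,uv,z in[("dY",(255,173),.069),("A",(384,173),.051),("B",(323,262),.051),("C",(446,258),.021),("dV",(184,266),.069),("bot",(324,201),.067),("pink1",(331,159),.03),("pink2",(377,243),.03)]:
    p=cast(i,uv,z)[0];print(n,p.round(3),np.hypot(*p).round(3))
w=r.camera_info("wrist");s=st();print(w["fovy"],w["cx"],w["cy"],w["pose"].round(3))
cv2.imwrite("pics/w0.png",r.capture("wrist")[:,:,::-1])
E
```

```text
dY [0.658 0.16 ] 0.677
A [ 0.66  -0.142] 0.675
B [0.452 0.004] 0.452
C [ 0.46  -0.286] 0.542
dV [0.446 0.314] 0.545
bot [0.591 0.001] 0.591
pink1 [ 0.701 -0.017] 0.702
pink2 [ 0.496 -0.123] 0.511
t 0.10 [ 0.2037 -0.6431  0.2257] [ 1.7991e+02 -1.0000e-02 -1.6243e+02] w 0.0875 F [ 0.  -1.6  0.9] g 0.0
69.66663292915679 317.83911314153113 196.92792709994467 [[-0.303  0.909  0.288  0.125]
 [ 0.953  0.288  0.093 -0.668]
 [ 0.002  0.302 -0.953  0.383]
 [ 0.     0.     0.     1.   ]]
```

```bash
python3 - <<'E'
from h import *
print(shares([.204,-.643,.227,-162.43],[.45,-.286,.2,-180]))
E
```

```text
[-0.6846  0.5322  0.054   0.2044]
```

play_rows(rows=[[[0,-0.5,0.39,0.04,0],[0,-0.5,0.39,0.04,0],[0,-0.5,0.39,0.04,0],[0,-0.5,0.39,0.04,0],[0,-0.5,0.39,0.04,0],[0,-0.5,0.39,0.04,0],[0,-0.5,0.39,0.04,0],[0,-0.5,0.39,0.04,0]]])

```text
time_s: 0.82
tcp_pos: [0.3845, -0.3792, 0.2064]
eef_rot: [180.0, 0.0, -162.4]
contact_force: [-0.3, -0.6, 0.4]
gripper_width: 0.0876
gripper_force: 0.0
```

play_rows(rows=[[[0,-0.185,0.142,0.014,0.204],[0,-0.185,0.142,0.014,0.204],[0,-0.185,0.142,0.014,0.204],[0,-0.185,0.142,0.014,0.204],[0,-0.185,0.142,0.014,0.204],[0,-0.185,0.142,0.014,0.204],[0,-0.185,0.142,0.014,0.204],[0,-0.185,0.142,0.014,0.204]]])

```text
time_s: 1.48
tcp_pos: [0.4493, -0.2874, 0.1996]
eef_rot: [-180.0, -0.0, 180.0]
contact_force: [0.4, -0.5, 0.0]
gripper_width: 0.0878
gripper_force: 0.0
```

```bash
cat > snap.py <<'E'
import sys,pickle
from h import *
n=sys.argv[1]
s=st();w=r.camera_info("wrist");a=r.capture("wrist")
pickle.dump((w,a,s),open(f"{n}.pkl","wb"));cv2.imwrite(f"pics/{n}.png",a[:,:,::-1])
E
python3 snap.py wC; python3 - <<'E'
from h import *
print(shares([.45,-.286,.2,-180],[.64,-.142,.2,-165]))
E
```

```text
t 1.48 [ 0.4493 -0.2874  0.1996] [-1.8000e+02 -1.0000e-02  1.7998e+02] w 0.0878 F [ 0.4 -0.5  0. ] g 0.0
[-0.38    0.288  -0.     -0.1745]
```

View pics/wC.png

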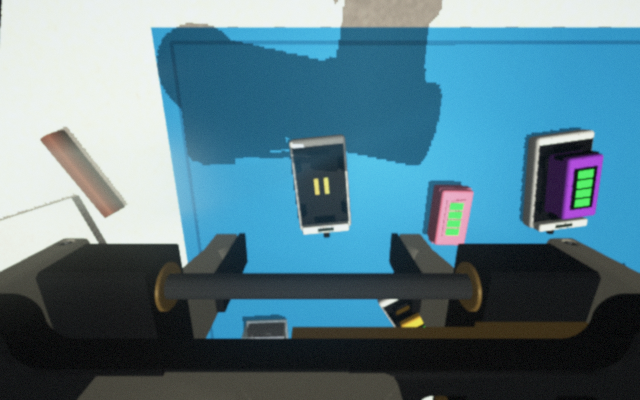

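play_rows(rows=[[[0,-0.4,0.288,0,0],[0,-0.4,0.288,0,0],[0,-0.4,0.288,0,0],[0,-0.4,0.288,0,0],[0,-0.4,0.288,0,0],[0,-0.4,0.288,0,0],[0,-0.4,0.288,0,0],[0,-0.4,0.288,0,0]]])

```text
time_s: 2.2
tcp_pos: [0.6508, -0.1419, 0.1983]
eef_rot: [-180.0, -0.1, -179.9]
contact_force: [-0.4, -0.7, -0.5]
gripper_width: 0.0877
gripper_force: 0.0
```

```bash
python3 snap.py wA
```

```text
t 2.20 [ 0.6508 -0.1419  0.1983] [-1.7999e+02 -9.0000e-02 -1.7991e+02] w 0.0877 F [-0.4 -0.7 -0.5] g 0.0
```

play_rows(rows=[[[0,0,0.604,0,0],[0,0,0.604,0,0],[0,0,0.604,0,0],[0,0,0.604,0,0],[0,0,0.604,0,0],[0,0,0.604,0,0],[0,0,0.604,0,0],[0,0,0.604,0,0]]])

```text
time_s: 2.92
tcp_pos: [0.6493, 0.1631, 0.2]
eef_rot: [179.9, 0.1, -179.9]
contact_force: [-0.5, -0.9, 0.2]
gripper_width: 0.0878
gripper_force: 0.0
```

```bash
python3 snap.py wY
```

```text
t 2.92 [0.6493 0.1631 0.2   ] [ 1.7994e+02  6.0000e-02 -1.7987e+02] w 0.0878 F [-0.5 -0.9  0.2] g 0.0
```

play_rows(rows=[[[0,0.42,0.308,0,0],[0,0.42,0.308,0,0],[0,0.42,0.308,0,0],[0,0.42,0.308,0,0],[0,0.42,0.308,0,0],[0,0.42,0.308,0,0],[0,0.42,0.308,0,0],[0,0.42,0.308,0,0]]])

```text
time_s: 3.63
tcp_pos: [0.4379, 0.3135, 0.2005]
eef_rot: [179.9, 0.0, -179.8]
contact_force: [-0.0, -0.4, -0.4]
gripper_width: 0.0878
gripper_force: 0.0
```

```bash
python3 snap.py wV
```

```text
t 3.63 [0.4379 0.3135 0.2005] [ 1.7992e+02  4.0000e-02 -1.7985e+02] w 0.0878 F [-0.  -0.4 -0.4] g 0.0
```

play_rows(rows=[[[0,-0.01,-0.62,0,0],[0,-0.01,-0.62,0,0],[0,-0.01,-0.62,0,0],[0,-0.01,-0.62,0,0],[0,-0.01,-0.62,0,0],[0,-0.01,-0.62,0,0],[0,-0.01,-0.62,0,0],[0,-0.01,-0.62,0,0]]])

```text
time_s: 4.35
tcp_pos: [0.4438, -0.0018, 0.1998]
eef_rot: [-180.0, -0.0, 179.8]
contact_force: [0.3, 1.2, 0.4]
gripper_width: 0.0881
gripper_force: 0.0
```

```bash
python3 snap.py wB; python3 - <<'E'
import cv2,numpy as np
f=lambda n:cv2.resize(cv2.imread(f"pics/{n}.png")[110:260,220:420],(400,300),interpolation=cv2.INTER_CUBIC)
cv2.imwrite("pics/m1.png",np.vstack([np.hstack([f("wA"),f("wY")]),np.hstack([f("wV"),f("wB")])]))
E
```

```text
t 4.35 [ 0.4438 -0.0018  0.1998] [-179.98   -0.    179.82] w 0.0881 F [0.3 1.2 0.4] g 0.0
```

View pics/m1.png

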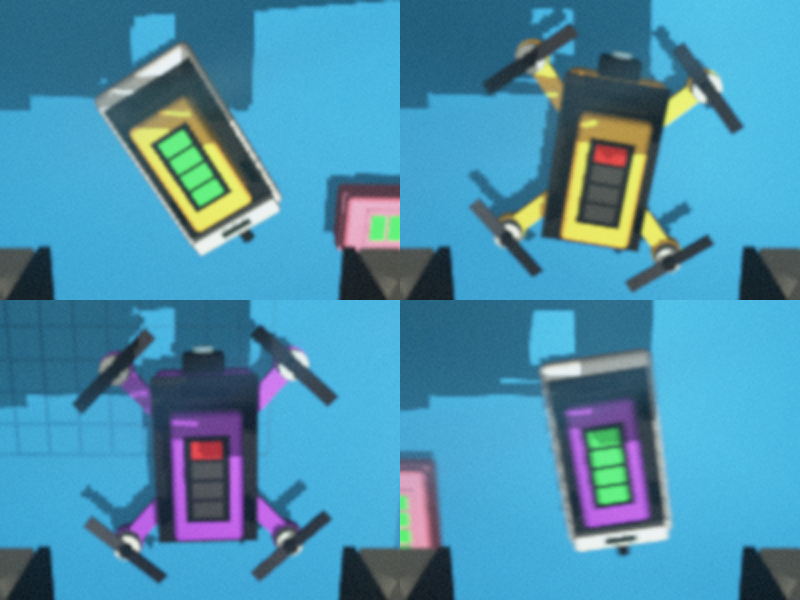

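```bash
cat > meas.py <<'E'
import pickle
from h import *
def rect(pts):
    (c),(a,b),t=cv2.minAreaRect((pts*1e4).astype(np.float32)); 
    if a<b: a,b,t=b,a,t+90
    t=(t+90)%180-90
    return np.round(np.array(c)/1e4,4),round(a/10,1),round(b/10,1),round(t,1)
def pack(n,z,hue):
    w,a,s=pickle.load(open(f"{n}.pkl","rb"))
    a=cv2.resize(a,None,fx=4,fy=4,interpolation=cv2.INTER_CUBIC)
    H=cv2.cvtColor(a,cv2.COLOR_RGB2HSV)
    m=((abs(H[...,0].astype(int)-hue)<10)&(H[...,1]>90)&(H[...,2]>70)).astype(np.uint8)
    m=cv2.morphologyEx(m,cv2.MORPH_OPEN,np.ones((9,9)))
    m[:440]=0;m[1000:]=0;m[:,:900]=0;m[:,1640:]=0
    cs,hi=cv2.findContours(m,cv2.RETR_CCOMP,cv2.CHAIN_APPROX_NONE)
    up=lambda c:cast(w,(c.reshape(-1,2)+.5)/4-.5,z)
    best=max((k for k in range(len(cs)) if hi[0][k][3]>=0),key=lambda k:cv2.contourArea(cs[k]))
    out=hi[0][best][3]
    g=rect(up(cs[best]));o=rect(up(cs[out]));print(n,"hole",*g,"outer",*o);return g,o
if __name__=="__main__":
    pack("wA",.051,26);pack("wY",.069,26);pack("wV",.069,142);pack("wB",.051,142)
    w,a,s=pickle.load(open("wC.pkl","rb"))
    H=cv2.cvtColor(cv2.resize(a,None,fx=4,fy=4,interpolation=cv2.INTER_CUBIC),cv2.COLOR_RGB2HSV)
    m=((abs(H[...,0].astype(int)-25)<12)&(H[...,1]>80)&(H[...,2]>110)).astype(np.uint8)
    m[:600]=0;m[880:]=0;m[:,:1200]=0;m[:,1380:]=0
    p=np.argwhere(m)[:,::-1];print("C gold",rect(cast(w,(p+.5)/4-.5,.021)))
    d=((H[...,2]<75)).astype(np.uint8);d[:560]=0;d[900:]=0;d[:,:1160]=0;d[:,1410:]=0
    d=cv2.morphologyEx(d,cv2.MORPH_OPEN,np.ones((9,9)))
    c=max(cv2.findContours(d,0,1)[0],key=cv2.contourArea);print("C dark",rect(cast(w,(c.reshape(-1,2)+.5)/4-.5,.021)))
    cv2.imwrite("pics/d.png",cv2.resize(np.hstack([a[130:250,270:370,::-1].repeat(4,0).repeat(4,1),cv2.cvtColor(d[520:1000,1080:1480]*255,8)]),(800,480)))
E
python3 meas.py
```

```text
wA hole [ 0.6611 -0.1443] 47.9 23.7 32.6 outer [ 0.6608 -0.1435] 71.7 40.0 32.7
wY hole [0.6642 0.1682] 47.1 23.1 -9.9 outer [0.6631 0.1684] 72.0 39.4 -10.0
wV hole [0.45 0.32] 48.1 24.6 1.6 outer [0.45   0.3199] 69.9 38.2 1.6Traceback (most recent call last):
  File "meas.py", line 21, in <module>
    pack("wA",.051,26);pack("wY",.069,26);pack("wV",.069,142);pack("wB",.051,142)
                                                              ~~~~^^^^^^^^^^^^^^^
  File "meas.py", line 17, in pack
    best=max((k for k in range(len(cs)) if hi[0][k][3]>=0),key=lambda k:cv2.contourArea(cs[k]))
ValueError: max() iterable argument is empty
```

```bash
sed -i 's/H\[...,2\]>70/H[...,2]>V/; s/def pack(n,z,hue)/def pack(n,z,hue,V=70)/; s/"wB",.051,142/"wB",.051,142,50/' meas.py; python3 meas.py
```

```text
wA hole [ 0.6611 -0.1443] 47.9 23.7 32.6 outer [ 0.6608 -0.1435] 71.7 40.0 32.7
wY hole [0.6642 0.1682] 47.1 23.1 -9.9 outer [0.6631 0.1684] 72.0 39.4 -10.0
wV hole [0.45 0.32] 48.1 24.6 1.6 outer [0.45   0.3199] 69.9 38.2 1.6Traceback (most recent call last):
  File "meas.py", line 21, in <module>
    pack("wA",.051,26);pack("wY",.069,26);pack("wV",.069,142);pack("wB",.051,142,50)
                                                              ~~~~^^^^^^^^^^^^^^^^^^
  File "meas.py", line 17, in pack
    best=max((k for k in range(len(cs)) if hi[0][k][3]>=0),key=lambda k:cv2.contourArea(cs[k]))
ValueError: max() iterable argument is empty
```

```bash
sed -i 's/<10)/<18)/; s/MORPH_OPEN,np.ones((9,9)))$/MORPH_CLOSE,np.ones((7,7)))/; s/\[...,1\]>90/[...,1]>70/' meas.py; python3 - <<'E'
import pickle,cv2
w,a,s=pickle.load(open("wB.pkl","rb"));H=cv2.cvtColor(a,cv2.COLOR_RGB2HSV)
print(H[160:225:5,312].tolist(),H[195,300:345:4].tolist())
E
python3 meas.py
```

```text
[[102, 130, 94], [136, 124, 209], [132, 118, 155], [107, 87, 91], [120, 71, 125], [135, 120, 160], [136, 126, 170], [139, 134, 215], [139, 138, 221], [139, 144, 221], [139, 142, 208], [138, 146, 185], [136, 136, 150]] [[96, 29, 165], [103, 95, 78], [137, 136, 178], [139, 134, 215], [76, 123, 114], [67, 153, 213], [67, 150, 235], [68, 150, 238], [69, 145, 164], [139, 135, 212], [138, 137, 197], [104, 79, 77]]
wA hole [ 0.661  -0.1442] 47.1 23.0 32.7 outer [ 0.6606 -0.1433] 72.3 40.6 32.3
wY hole [0.6641 0.1682] 46.6 22.6 -9.9 outer [0.6631 0.1683] 72.5 39.8 -9.9
wV hole [0.4502 0.3197] 46.5 22.7 1.2 outer [0.4494 0.32  ] 71.9 39.4 1.9
wB hole [0.4537 0.0053] 47.7 22.9 8.8 outer [0.4543 0.0054] 71.6 40.5 8.8
C gold (array([ 0.4596, -0.283 ]), 21.2, 18.5, 5.1)
C dark (array([ 0.4603, -0.2824]), 96.7, 57.7, 5.9)
```

View pics/d.png

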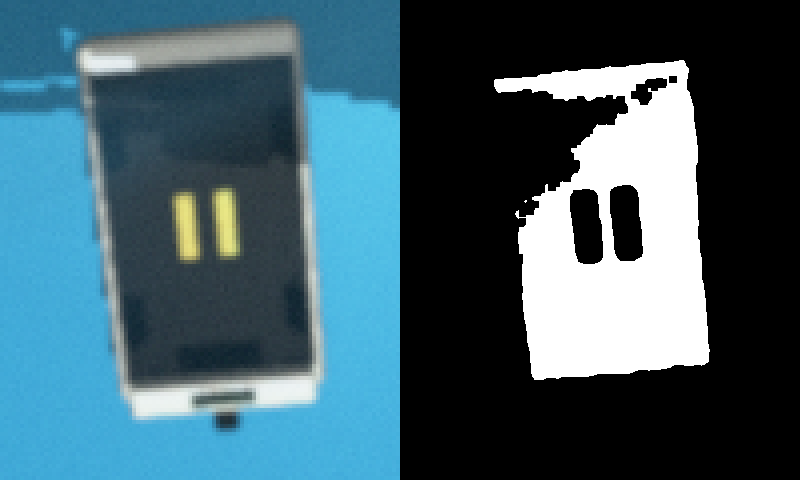

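```bash
cat > plan.py <<'E'
import sys
from h import *
# usage: legs from a commanded pose; prints rounded shares and the pose they give
def legs(cur,*ts):
    cur=np.array(cur,float)
    for t in ts:
        t=np.array(t,float);t[3]=cur[3]+(t[3]-cur[3]+180)%360-180
        s=shares(cur,t).round(3);a=np.radians(cur[3])
        X=np.array([np.cos(a),np.sin(a),0]);Y=np.array([np.sin(a),-np.cos(a),0])
        cur=np.r_[cur[:3]+.5*(s[0]*X+s[1]*Y)-[0,0,.5*s[2]],cur[3]-np.degrees(1.5*s[3])]
        print(s.tolist(),"mm %.0f"%(500*np.linalg.norm(s[:3])),cur.round(4).tolist())
E
python3 - <<'E'
import pickle
from plan import *
w=pickle.load(open("wC.pkl","rb"))[0]
l=cast(w,[(293,148.75),(302.5,227.5)],.021);q=cast(w,[(345,145),(349.5,223.75)],.021)
for e in(l,q):
    d=e[0]-e[1];print(e,np.degrees(np.arctan(d[1]/d[0])))
Y=(.6638,.1683);C=(.460,-.2827)
legs((.445,.004,.2,-180),(*Y,.12,170.1),(*Y,.046,170.1),(*Y,.15,170.1),(.5,-.02,.15,-180),(*C,.11,-174.5),(*C,.028,-174.5))
E
```

```text
[[ 0.41491307 -0.31588351]
 [ 0.51456127 -0.30636908]] 5.454074678869179
[[ 0.41054614 -0.25540336]
 [ 0.50938206 -0.2468369 ]] 4.953652232410704
[-0.438, 0.329, 0.16, 0.115] mm 285 [0.664, 0.1685, 0.12, -189.8835]
[0.0, -0.0, 0.148, 0.0] mm 74 [0.664, 0.1685, 0.046, -189.8835]
[0.0, -0.0, -0.208, 0.0] mm 104 [0.664, 0.1685, 0.15, -189.8835]
[0.258, -0.428, 0.0, -0.115] mm 250 [0.5002, -0.0202, 0.15, -180.0]
[0.08, -0.525, 0.08, -0.064] mm 269 [0.4602, -0.2827, 0.11, -174.4996]
[0.0, -0.0, 0.164, 0.0] mm 82 [0.4602, -0.2827, 0.028, -174.4996]
```

play_rows(rows=[[[0.35,-0.438,0.329,0.16,0.115],[0.35,-0.438,0.329,0.16,0.115],[0.35,-0.438,0.329,0.16,0.115],[0.35,-0.438,0.329,0.16,0.115],[0.35,-0.438,0.329,0.16,0.115],[0.35,-0.438,0.329,0.16,0.115],[0.35,-0.438,0.329,0.16,0.115],[0.35,-0.438,0.329,0.16,0.115]]], squeeze=20)

```text
time_s: 5.07
tcp_pos: [0.6672, 0.1684, 0.1149]
eef_rot: [-179.8, -0.1, 170.1]
contact_force: [0.0, -1.1, 0.7]
gripper_width: 0.0572
gripper_force: 0.0
```

play_rows(rows=[[[0.35,0,0,0,0],[0.35,0,0,0.03,0],[0.35,0,0,0.06,0],[0.35,0,0,0.09,0],[0.35,0,0,0.12,0],[0.35,0,0,0.138,0],[0.35,0,0,0.148,0],[0.35,0,0,0.148,0]]])

```text
time_s: 5.73
tcp_pos: [0.6631, 0.1668, 0.0451]
eef_rot: [-180.0, -0.1, 170.1]
contact_force: [0.5, -0.2, -1.0]
gripper_width: 0.0571
gripper_force: 0.0
```

```bash
python3 snap.py g1
```

```text
t 5.73 [0.6631 0.1668 0.0451] [-1.7996e+02 -6.0000e-02  1.7009e+02] w 0.0571 F [ 0.5 -0.2 -1. ] g 0.0
```

View pics/g1.png

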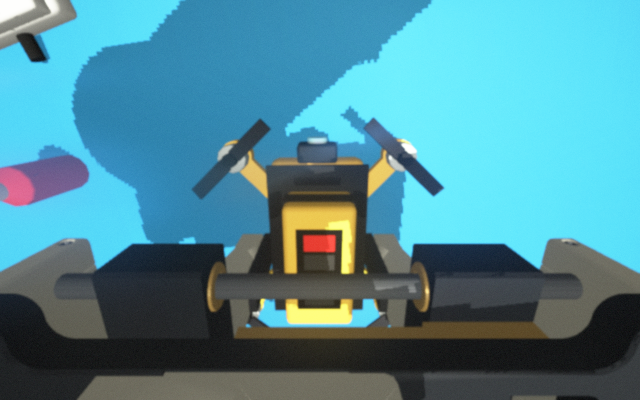

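The open fingers straddle the yellow flat pack (x 283–355) symmetrically; closing and lifting.

play_rows(rows=[[[1,0,0,0,0],[1,0,0,0,0],[1,0,0,0,0],[1,0,0,0,0],[1,0,0,0,0],[1,0,0,0,0],[1,0,0,0,0],[1,0,0,0,0]]], squeeze=20)

```text
time_s: 6.45
tcp_pos: [0.6639, 0.1683, 0.0463]
eef_rot: [180.0, 0.0, 170.2]
contact_force: [-1.6, -0.4, 5.6]
gripper_width: 0.0376
gripper_force: 20.0
```

play_rows(rows=[[[1,0,0,-0.01,0],[1,0,0,-0.03,0],[1,0,0,-0.06,0],[1,0,0,-0.1,0],[1,0,0,-0.14,0],[1,0,0,-0.18,0],[1,0,0,-0.208,0],[1,0,0,-0.208,0]]])

```text
time_s: 7.12
tcp_pos: [0.6654, 0.169, 0.154]
eef_rot: [179.8, 0.3, 170.2]
contact_force: [0.2, 0.5, -0.8]
gripper_width: 0.0379
gripper_force: 20.0
```

play_rows(rows=[[[1,0.05,-0.08,0,-0.02],[1,0.09,-0.15,0,-0.04],[1,0.13,-0.22,0,-0.06],[1,0.17,-0.29,0,-0.08],[1,0.21,-0.36,0,-0.1],[1,0.258,-0.428,0,-0.115],[1,0.258,-0.428,0,-0.115],[1,0.258,-0.428,0,-0.115]]])

```text
time_s: 7.78
tcp_pos: [0.4982, -0.022, 0.1497]
eef_rot: [180.0, 0.0, 179.9]
contact_force: [0.8, 0.4, -1.2]
gripper_width: 0.0378
gripper_force: 20.0
```

play_rows(rows=[[[1,0.01,-0.08,0.01,-0.01],[1,0.02,-0.16,0.02,-0.02],[1,0.04,-0.24,0.03,-0.03],[1,0.05,-0.32,0.04,-0.04],[1,0.06,-0.4,0.06,-0.05],[1,0.07,-0.47,0.07,-0.06],[1,0.08,-0.525,0.08,-0.064],[1,0.08,-0.525,0.08,-0.064]]])

```text
time_s: 8.45
tcp_pos: [0.4593, -0.2865, 0.1078]
eef_rot: [180.0, -0.1, -174.6]
contact_force: [0.3, -0.0, -1.0]
gripper_width: 0.0379
gripper_force: 20.0
```

play_rows(rows=[[[1,0,0,0,0],[1,0,0,0.03,0],[1,0,0,0.06,0],[1,0,0,0.08,0],[1,0,0,0.1,0],[1,0,0,0.12,0],[1,0,0,0.13,0],[1,0,0,0.135,0]]])

```text
time_s: 9.12
tcp_pos: [0.46, -0.2827, 0.0412]
eef_rot: [180.0, -0.1, -174.4]
contact_force: [-1.1, 0.5, -1.4]
gripper_width: 0.0377
gripper_force: 20.0
```

```bash
python3 snap.py p1
```

```text
t 9.12 [ 0.46   -0.2827  0.0412] [ 1.7998e+02 -7.0000e-02 -1.7443e+02] w 0.0377 F [-1.1  0.5 -1.4] g 20.0
```

View pics/p1.png

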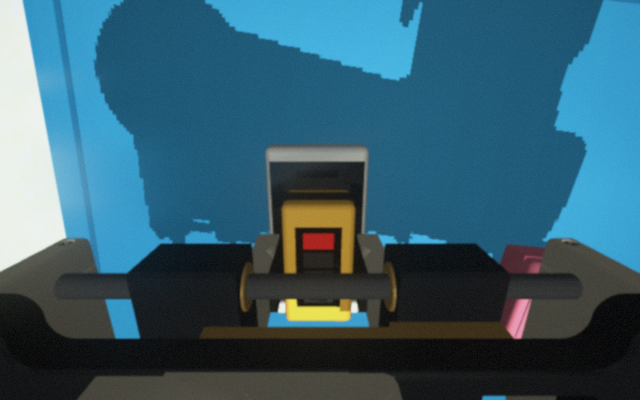

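play_rows(rows=[[[1,0,0,0.005,0],[1,0,0,0.01,0],[1,0,0,0.015,0],[1,0,0,0.02,0],[1,0,0,0.025,0],[1,0,0,0.029,0],[1,0,0,0.029,0],[1,0,0,0.029,0]]])

```text
time_s: 9.83
tcp_pos: [0.4602, -0.2832, 0.0282]
eef_rot: [-180.0, 0.0, -174.4]
contact_force: [-2.8, 1.6, 6.9]
gripper_width: 0.038
gripper_force: 20.0
```

play_rows(rows=[[[0.35,0,0,0,0],[0.35,0,0,0,0],[0.35,0,0,0,0],[0.35,0,0,0,0],[0.35,0,0,-0.03,0],[0.35,0,0,-0.08,0],[0.35,0,0,-0.14,0],[0.35,0,0,-0.204,0]]])

```text
time_s: 10.5
tcp_pos: [0.4594, -0.2829, 0.1299]
eef_rot: [180.0, -0.1, -174.5]
contact_force: [1.0, -0.8, -0.5]
gripper_width: 0.057
gripper_force: 0.0
```

```bash
python3 - <<'E'
from plan import *
Y=(.6638,.1683);A=(.661,-.144)
legs((.4602,-.2827,.13,-174.5),(*A,.12,-147.4),(*A,.028,-147.4),(*A,.14,-147.4),(.665,.01,.14,170.1),(*Y,.11,170.1),(*Y,.046,170.1))
E
```

```text
[-0.426, 0.238, 0.02, -0.315] mm 244 [0.6608, -0.1438, 0.12, -147.4277]
[-0.0, -0.0, 0.184, -0.0] mm 92 [0.6608, -0.1438, 0.028, -147.4277]
[-0.0, -0.0, -0.224, -0.0] mm 112 [0.6608, -0.1438, 0.14, -147.4277]
[-0.173, 0.255, -0.0, 0.494] mm 154 [0.6651, 0.0102, 0.14, -189.8839]
[0.057, 0.311, 0.06, 0.0] mm 161 [0.6637, 0.1683, 0.11, -189.8839]
[-0.0, 0.0, 0.128, 0.0] mm 64 [0.6637, 0.1683, 0.046, -189.8839]
```

play_rows(rows=[[[0.35,-0.07,0.04,0.02,-0.05],[0.35,-0.14,0.08,0.02,-0.1],[0.35,-0.21,0.12,0.02,-0.16],[0.35,-0.28,0.16,0.02,-0.21],[0.35,-0.36,0.2,0.02,-0.26],[0.35,-0.426,0.238,0.02,-0.315],[0.35,-0.426,0.238,0.02,-0.315],[0.35,-0.426,0.238,0.02,-0.315]]])

```text
time_s: 11.17
tcp_pos: [0.662, -0.1424, 0.1183]
eef_rot: [180.0, -0.1, -147.2]
contact_force: [0.1, 0.0, 0.3]
gripper_width: 0.0565
gripper_force: 0.0
```

play_rows(rows=[[[0.35,0,0,0.02,0],[0.35,0,0,0.05,0],[0.35,0,0,0.08,0],[0.35,0,0,0.11,0],[0.35,0,0,0.14,0],[0.35,0,0,0.165,0],[0.35,0,0,0.184,0],[0.35,0,0,0.184,0]]])

```text
time_s: 11.83
tcp_pos: [0.6586, -0.1447, 0.0251]
eef_rot: [179.9, -0.2, -147.5]
contact_force: [-0.5, -0.1, -0.5]
gripper_width: 0.0568
gripper_force: 0.0
```

```bash
python3 snap.py g2
```

```text
t 11.83 [ 0.6586 -0.1447  0.0251] [ 1.7988e+02 -1.7000e-01 -1.4746e+02] w 0.0568 F [-0.5 -0.1 -0.5] g 0.0
```

View pics/g2.png

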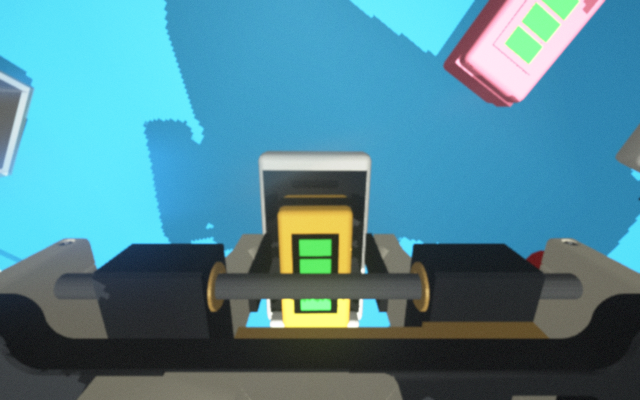

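Charged yellow pack (centre x≈315) sits about 1 mm left of the finger centre (x≈319); a small correction, then grip.

play_rows(rows=[[[0.35,0,-0.002,0,0],[0.35,0,-0.002,0,0],[1,0,-0.002,0,0],[1,0,-0.002,0,0],[1,0,-0.002,0,0],[1,0,-0.002,0,0],[1,0,-0.002,0,0],[1,0,-0.002,0,0]]], squeeze=20)

```text
time_s: 12.55
tcp_pos: [0.6614, -0.1449, 0.028]
eef_rot: [-180.0, 0.0, -147.4]
contact_force: [-0.1, 1.6, 3.9]
gripper_width: 0.0378
gripper_force: 20.0
```

play_rows(rows=[[[1,0,0,-0.01,0],[1,0,0,-0.03,0],[1,0,0,-0.06,0],[1,0,0,-0.1,0],[1,0,0,-0.14,0],[1,0,0,-0.18,0],[1,0,0,-0.224,0],[1,0,0,-0.224,0]]])

```text
time_s: 13.22
tcp_pos: [0.6638, -0.1454, 0.1456]
eef_rot: [-179.7, 0.3, -147.3]
contact_force: [1.8, -0.3, -0.2]
gripper_width: 0.038
gripper_force: 20.0
```

play_rows(rows=[[[1,-0.02,0.04,0,0.08],[1,-0.05,0.08,0,0.16],[1,-0.08,0.12,0,0.24],[1,-0.11,0.16,0,0.32],[1,-0.14,0.2,0,0.4],[1,-0.173,0.257,0,0.45],[1,-0.173,0.257,0,0.494],[1,-0.173,0.257,0,0.494]]])

```text
time_s: 13.88
tcp_pos: [0.6648, 0.0117, 0.14]
eef_rot: [180.0, 0.0, 170.1]
contact_force: [-0.8, -0.5, -1.2]
gripper_width: 0.0378
gripper_force: 20.0
```

play_rows(rows=[[[1,0.01,0.05,0.01,0],[1,0.02,0.1,0.02,0],[1,0.03,0.16,0.03,0],[1,0.04,0.22,0.04,0],[1,0.05,0.27,0.05,0],[1,0.057,0.311,0.06,0],[1,0.057,0.311,0.06,0],[1,0.057,0.311,0.06,0]]])

```text
time_s: 14.55
tcp_pos: [0.6631, 0.1682, 0.1092]
eef_rot: [-180.0, -0.0, 170.3]
contact_force: [1.1, -0.5, -1.7]
gripper_width: 0.0376
gripper_force: 20.0
```

play_rows(rows=[[[1,0,0,0.01,0],[1,0,0,0.03,0],[1,0,0,0.05,0],[1,0,0,0.07,0],[1,0,0,0.085,0],[1,0,0,0.1,0],[1,0,0,0.1,0],[1,0,0,0.1,0]]])

```text
time_s: 15.22
tcp_pos: [0.663, 0.1677, 0.0588]
eef_rot: [-179.9, -0.1, 170.2]
contact_force: [-1.0, 1.1, -0.8]
gripper_width: 0.038
gripper_force: 20.0
```

```bash
python3 snap.py p2
```

```text
t 15.22 [0.663  0.1677 0.0588] [-1.7995e+02 -6.0000e-02  1.7016e+02] w 0.0380 F [-1.   1.1 -0.8] g 20.0
```

View pics/p2.png

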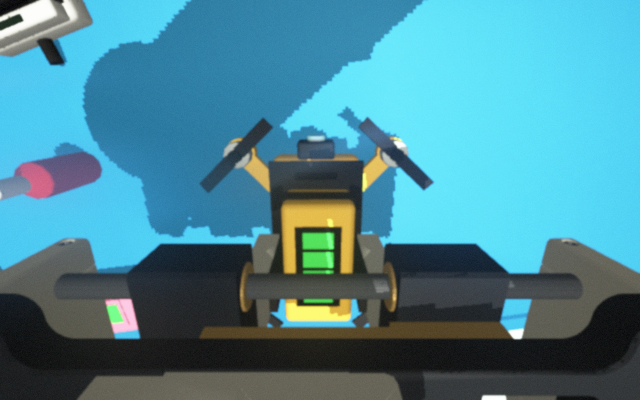

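Held charged yellow pack (x 283–354) is lined up over the drone body (x 271–363); lowering.

play_rows(rows=[[[1,0,0,0.005,0],[1,0,0,0.01,0],[1,0,0,0.015,0],[1,0,0,0.02,0],[1,0,0,0.025,0],[1,0,0,0.028,0],[1,0,0,0.028,0],[1,0,0,0.028,0]]])

```text
time_s: 15.93
tcp_pos: [0.6632, 0.168, 0.046]
eef_rot: [-180.0, 0.0, 170.2]
contact_force: [-2.6, -0.0, 4.1]
gripper_width: 0.0379
gripper_force: 20.0
```

```bash
python3 - <<'E'
from plan import *
Y=(.6637,.1683);V=(.450,.320);A=(.6615,-.1448)
legs((*Y,.13,-189.884),(*V,.12,-178.6),(*V,.046,-178.6),(*V,.15,-178.6),(.5,.02,.15,-160),(*A,.11,-147.4),(*A,.028,-147.4))
E
```

```text
[0.473, 0.226, 0.02, -0.131] mm 262 [0.4501, 0.3202, 0.12, -178.6254]
[0.0, -0.0, 0.148, -0.0] mm 74 [0.4501, 0.3202, 0.046, -178.6254]
[0.0, -0.0, -0.208, -0.0] mm 104 [0.4501, 0.3202, 0.15, -178.6254]
[-0.085, -0.603, 0.0, -0.217] mm 304 [0.4998, 0.0198, 0.15, -159.9756]
[-0.191, -0.42, 0.08, -0.146] mm 234 [0.6615, -0.1448, 0.11, -147.4278]
[-0.0, -0.0, 0.164, -0.0] mm 82 [0.6615, -0.1448, 0.028, -147.4278]
```

play_rows(rows=[[[0.35,0,0,0,0],[0.35,0,0,0,0],[0.35,0,0,0,0],[0.35,0,0,0,0],[0.35,0,0,-0.03,0],[0.35,0,0,-0.08,0],[0.35,0,0,-0.13,0],[0.35,0,0,-0.168,0]]])

```text
time_s: 16.6
tcp_pos: [0.6639, 0.1681, 0.1314]
eef_rot: [180.0, 0.1, 170.2]
contact_force: [0.7, -0.6, 0.3]
gripper_width: 0.0572
gripper_force: 0.0
```

play_rows(rows=[[[0.35,0.07,0.03,0,-0.02],[0.35,0.14,0.06,0,-0.04],[0.35,0.21,0.1,0,-0.06],[0.35,0.28,0.13,0.01,-0.08],[0.35,0.35,0.17,0.02,-0.1],[0.35,0.42,0.2,0.02,-0.12],[0.35,0.473,0.226,0.02,-0.131],[0.35,0.473,0.226,0.02,-0.131]]])

```text
time_s: 17.27
tcp_pos: [0.4463, 0.3221, 0.1199]
eef_rot: [179.9, 0.0, -178.3]
contact_force: [0.7, -0.0, 0.8]
gripper_width: 0.0573
gripper_force: 0.0
```

play_rows(rows=[[[0.35,0,0,0.01,0],[0.35,0,0,0.03,0],[0.35,0,0,0.06,0],[0.35,0,0,0.09,0],[0.35,0,0,0.12,0],[0.35,0,0,0.148,0],[0.35,0,0,0.148,0],[0.35,0,0,0.148,0]]])

```text
time_s: 17.93
tcp_pos: [0.4499, 0.3183, 0.0442]
eef_rot: [-179.9, -0.1, -178.7]
contact_force: [-0.5, -0.0, 0.8]
gripper_width: 0.0569
gripper_force: 0.0
```

```bash
python3 snap.py g3
```

```text
t 17.93 [0.4499 0.3183 0.0442] [-1.7986e+02 -1.0000e-01 -1.7868e+02] w 0.0569 F [-0.5 -0.   0.8] g 0.0
```

View pics/g3.png

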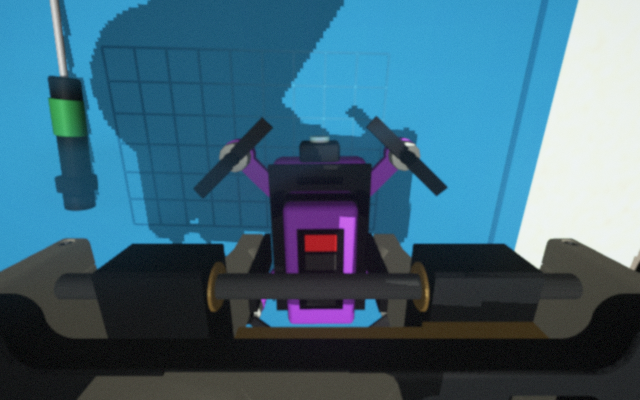

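Violet flat pack is centred (x≈320) between the fingers; gripping and carrying to charger A.

play_rows(rows=[[[1,0,0,0,0],[1,0,0,0,0],[1,0,0,0,0],[1,0,0,0,0],[1,0,0,0,0],[1,0,0,0,0],[1,0,0,0,0],[1,0,0,0,0]]], squeeze=20)

```text
time_s: 18.65
tcp_pos: [0.4499, 0.32, 0.0462]
eef_rot: [180.0, 0.0, -178.6]
contact_force: [-0.8, -0.9, 5.6]
gripper_width: 0.0379
gripper_force: 20.0
```

play_rows(rows=[[[1,0,0,-0.01,0],[1,0,0,-0.03,0],[1,0,0,-0.06,0],[1,0,0,-0.1,0],[1,0,0,-0.14,0],[1,0,0,-0.18,0],[1,0,0,-0.208,0],[1,0,0,-0.208,0]]])

```text
time_s: 19.32
tcp_pos: [0.4508, 0.3211, 0.1535]
eef_rot: [179.8, 0.2, -178.5]
contact_force: [-0.5, 0.1, -1.3]
gripper_width: 0.0378
gripper_force: 20.0
```

play_rows(rows=[[[1,-0.01,-0.08,0,-0.03],[1,-0.02,-0.16,0,-0.06],[1,-0.03,-0.24,0,-0.09],[1,-0.04,-0.32,0,-0.12],[1,-0.06,-0.4,0,-0.15],[1,-0.07,-0.47,0,-0.18],[1,-0.08,-0.54,0,-0.2],[1,-0.085,-0.603,0,-0.217]]])

```text
time_s: 19.98
tcp_pos: [0.4992, 0.0174, 0.1493]
eef_rot: [180.0, -0.0, -159.9]
contact_force: [1.0, 0.7, -1.5]
gripper_width: 0.038
gripper_force: 20.0
```

play_rows(rows=[[[1,-0.03,-0.07,0,-0.02],[1,-0.06,-0.14,0,-0.04],[1,-0.1,-0.21,0.02,-0.06],[1,-0.13,-0.28,0.04,-0.09],[1,-0.16,-0.35,0.06,-0.12],[1,-0.191,-0.42,0.08,-0.146],[1,-0.191,-0.42,0.08,-0.146],[1,-0.191,-0.42,0.08,-0.146]]])

```text
time_s: 20.65
tcp_pos: [0.6607, -0.1468, 0.1064]
eef_rot: [179.9, -0.2, -147.6]
contact_force: [-0.9, -0.0, -1.7]
gripper_width: 0.038
gripper_force: 20.0
```

play_rows(rows=[[[1,0,0,0.01,0],[1,0,0,0.04,0],[1,0,0,0.07,0],[1,0,0,0.1,0],[1,0,0,0.12,0],[1,0,0,0.136,0],[1,0,0,0.136,0],[1,0,0,0.136,0]]])

```text
time_s: 21.32
tcp_pos: [0.6612, -0.1446, 0.0418]
eef_rot: [-180.0, -0.0, -147.3]
contact_force: [0.3, 0.8, -1.5]
gripper_width: 0.0376
gripper_force: 20.0
```

```bash
python3 snap.py p3
```

```text
t 21.32 [ 0.6612 -0.1446  0.0418] [-1.8000e+02 -1.0000e-02 -1.4734e+02] w 0.0376 F [ 0.3  0.8 -1.5] g 20.0
```

View pics/p3.png

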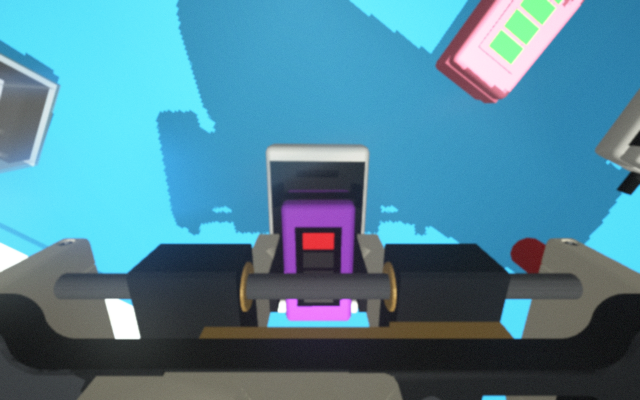

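Violet pack centre x≈318.5, charger centre x≈318: aligned. Lowering and releasing.

play_rows(rows=[[[1,0,0,0.005,0],[1,0,0,0.01,0],[1,0,0,0.015,0],[1,0,0,0.02,0],[1,0,0,0.025,0],[1,0,0,0.028,0],[1,0,0,0.028,0],[1,0,0,0.028,0]]])

```text
time_s: 22.03
tcp_pos: [0.6613, -0.1451, 0.0283]
eef_rot: [-180.0, -0.0, -147.4]
contact_force: [-2.8, 0.9, 4.8]
gripper_width: 0.0378
gripper_force: 20.0
```

```bash
python3 - <<'E'
from plan import *
V=(.450,.320);A=(.6615,-.1448);B=(.454,.0053)
legs((*A,.15,-147.428),(*B,.12,-171.2),(*B,.028,-171.2),(*B,.14,-171.2),(*V,.11,-178.6),(*V,.046,-178.6))
E
```

```text
[0.188, 0.476, 0.06, 0.277] mm 258 [0.4542, 0.0052, 0.12, -171.2344]
[0.0, 0.0, 0.184, -0.0] mm 92 [0.4542, 0.0052, 0.028, -171.2344]
[0.0, 0.0, -0.224, -0.0] mm 112 [0.4542, 0.0052, 0.14, -171.2344]
[-0.088, 0.624, 0.06, 0.086] mm 317 [0.4501, 0.3202, 0.11, -178.6256]
[0.0, -0.0, 0.128, -0.0] mm 64 [0.4501, 0.3202, 0.046, -178.6256]
```

play_rows(rows=[[[0.35,0,0,0,0],[0.35,0,0,0,0],[0.35,0,0,0,0],[0.35,0,0,0,0],[0.35,0,0,-0.04,0],[0.35,0,0,-0.1,0],[0.35,0,0,-0.17,0],[0.35,0,0,-0.244,0]]])

```text
time_s: 22.7
tcp_pos: [0.6606, -0.1451, 0.1498]
eef_rot: [179.9, -0.1, -147.4]
contact_force: [1.8, 0.2, -0.5]
gripper_width: 0.0571
gripper_force: 0.0
```

play_rows(rows=[[[0.35,0.03,0.07,0,0.04],[0.35,0.06,0.14,0,0.08],[0.35,0.09,0.21,0,0.12],[0.35,0.12,0.28,0.01,0.16],[0.35,0.14,0.35,0.02,0.2],[0.35,0.17,0.42,0.04,0.24],[0.35,0.188,0.476,0.06,0.277],[0.35,0.188,0.476,0.06,0.277]]])

```text
time_s: 23.37
tcp_pos: [0.4489, 0.0059, 0.1182]
eef_rot: [180.0, -0.2, -171.3]
contact_force: [-1.1, -0.5, -1.0]
gripper_width: 0.0568
gripper_force: 0.0
```

play_rows(rows=[[[0.35,0,0,0.01,0],[0.35,0,0,0.04,0],[0.35,0,0,0.08,0],[0.35,0,0,0.12,0],[0.35,0,0,0.155,0],[0.35,0,0,0.184,0],[0.35,0,0,0.184,0],[0.35,0,0,0.184,0]]])

```text
time_s: 24.03
tcp_pos: [0.4542, 0.0042, 0.027]
eef_rot: [-180.0, -0.1, -171.2]
contact_force: [0.2, -0.1, -0.2]
gripper_width: 0.0566
gripper_force: 0.0
```

```bash
python3 snap.py g4
```

```text
t 24.03 [0.4542 0.0042 0.027 ] [-1.7996e+02 -1.0000e-01 -1.7119e+02] w 0.0566 F [ 0.2 -0.1 -0.2] g 0.0
```

View pics/g4.png

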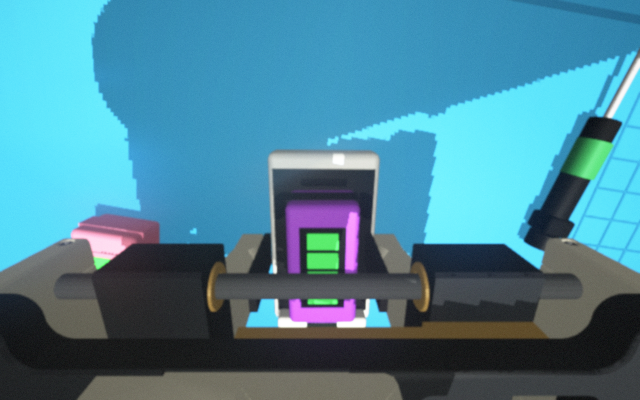

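Violet charged pack centre x≈322, about 1 mm right of the finger centre; correcting, gripping, carrying to the violet drone.

play_rows(rows=[[[0.35,0,0.002,0,0],[0.35,0,0.002,0,0],[1,0,0.002,0,0],[1,0,0.002,0,0],[1,0,0.002,0,0],[1,0,0.002,0,0],[1,0,0.002,0,0],[1,0,0.002,0,0]]], squeeze=20)

```text
time_s: 24.75
tcp_pos: [0.4539, 0.0059, 0.0279]
eef_rot: [180.0, 0.0, -171.2]
contact_force: [-2.2, 1.1, 5.5]
gripper_width: 0.0376
gripper_force: 20.0
```

play_rows(rows=[[[1,0,0,-0.01,0],[1,0,0,-0.03,0],[1,0,0,-0.06,0],[1,0,0,-0.1,0],[1,0,0,-0.14,0],[1,0,0,-0.18,0],[1,0,0,-0.224,0],[1,0,0,-0.224,0]]])

```text
time_s: 25.42
tcp_pos: [0.4558, 0.0062, 0.1436]
eef_rot: [180.0, 0.3, -171.1]
contact_force: [0.7, 1.3, -0.5]
gripper_width: 0.0381
gripper_force: 20.0
```

play_rows(rows=[[[1,-0.01,0.08,0,0.01],[1,-0.02,0.16,0,0.02],[1,-0.03,0.24,0,0.03],[1,-0.05,0.32,0,0.04],[1,-0.06,0.4,0.01,0.06],[1,-0.07,0.48,0.02,0.07],[1,-0.08,0.56,0.04,0.08],[1,-0.088,0.622,0.06,0.086]]])

```text
time_s: 26.08
tcp_pos: [0.4491, 0.3227, 0.1091]
eef_rot: [180.0, 0.0, -178.6]
contact_force: [0.7, 0.6, -0.9]
gripper_width: 0.0378
gripper_force: 20.0
```

play_rows(rows=[[[1,0,0,0,0],[1,0,0,0.02,0],[1,0,0,0.04,0],[1,0,0,0.06,0],[1,0,0,0.08,0],[1,0,0,0.1,0],[1,0,0,0.1,0],[1,0,0,0.1,0]]])

```text
time_s: 26.75
tcp_pos: [0.4494, 0.3189, 0.0589]
eef_rot: [-179.9, -0.0, -178.6]
contact_force: [-0.3, 0.8, -0.8]
gripper_width: 0.0377
gripper_force: 20.0
```

```bash
python3 snap.py p4
```

```text
t 26.75 [0.4494 0.3189 0.0589] [-1.7993e+02 -5.0000e-02 -1.7862e+02] w 0.0377 F [-0.3  0.8 -0.8] g 20.0
```

View pics/p4.png

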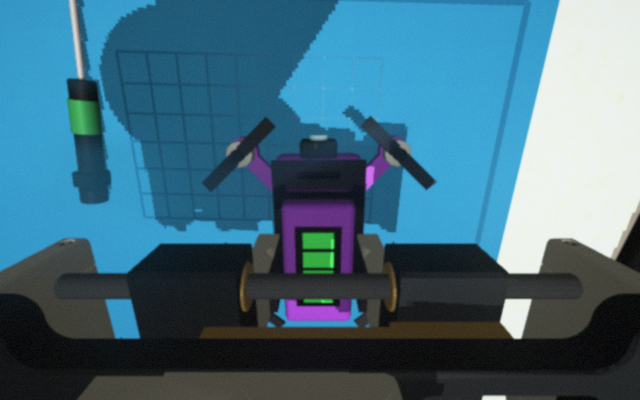

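Pack and drone centres both at x≈318; lowering, releasing, retreating upward.

play_rows(rows=[[[1,0,0,0.005,0],[1,0,0,0.01,0],[1,0,0,0.015,0],[1,0,0,0.02,0],[1,0,0,0.025,0],[1,0,0,0.028,0],[1,0,0,0.028,0],[1,0,0,0.028,0]]])

```text
time_s: 27.47
tcp_pos: [0.4495, 0.3198, 0.0459]
eef_rot: [-180.0, 0.0, -178.6]
contact_force: [-2.5, -1.4, 4.3]
gripper_width: 0.0379
gripper_force: 20.0
```

play_rows(rows=[[[0.35,0,0,0,0],[0.35,0,0,0,0],[0.35,0,0,0,0],[0.35,0,0,0,0],[0.35,0,0,-0.04,0],[0.35,0,0,-0.1,0],[0.35,0,0,-0.17,0],[0.35,0,0,-0.24,0]]])

```text
time_s: 28.13
tcp_pos: [0.4492, 0.3193, 0.1665]
eef_rot: [-179.9, -0.1, -178.6]
contact_force: [0.4, 0.4, -0.0]
gripper_width: 0.057
gripper_force: 0.0
```

play_rows(rows=[[[0.35,0.05,-0.06,-0.03,0],[0.35,0.1,-0.12,-0.06,0],[0.35,0.1,-0.18,-0.1,0],[0.35,0.1,-0.24,-0.1,0],[0.35,0.1,-0.3,-0.1,0],[0.35,0.1,-0.3,-0.1,0],[0.35,0.1,-0.3,-0.1,0],[0.35,0.1,-0.3,-0.1,0]]])

```text
time_s: 28.8
tcp_pos: [0.4035, 0.1687, 0.2158]
eef_rot: [180.0, 0.0, -178.6]
contact_force: [-0.6, -0.6, 0.2]
gripper_width: 0.0571
gripper_force: 0.0
```

```bash
python3 - <<'E'
from h import *
st();a=r.capture("top")[:,:,::-1];b=r.capture("scene")[:,:,::-1]
cv2.imwrite("pics/end.png",np.vstack([cv2.resize(a[120:300,150:500],(583,300)),cv2.resize(b[140:320,180:530],(583,300))]))
E
```

```text
t 28.80 [0.4035 0.1687 0.2158] [ 1.7997e+02  3.0000e-02 -1.7862e+02] w 0.0571 F [-0.6 -0.6  0.2] g 0.0
```

View pics/end.png

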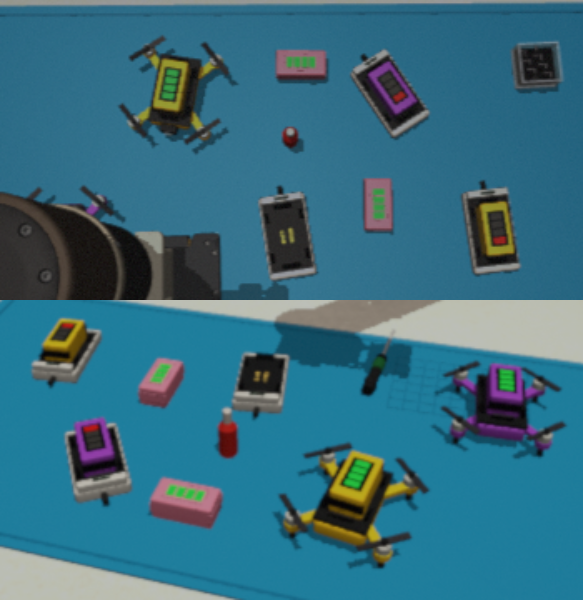

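All four packs are seated level: yellow and violet charged in their drones, the flats in chargers C (480,225) and A (390,90). Charger B is empty and the bottle is upright.

```bash
python3 -c "
from plant import r
print(r.close_job())"
```

```text
the job is handed in; nothing more can be done
None
```

The job is handed in at about 29 s: each drone has its own-colour charged pack, the yellow flat pack is in charger C and the violet flat in charger A, all seated by height and camera check, with the red bottle still standing.

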